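# Stack the last sample carrier away and leave both push-latch chests latched

## Robot

A 7-joint arm with a two-finger parallel gripper is mounted at the origin on the work surface. World frame = base frame: x ahead of the robot, y to its left, z up, the work surface at z = 0. Lengths are in m, angles in rad, forces in N, time in s.
With the tool pointing down it reaches from about 0.425 to 0.975 m from the base axis. Payload 16.7 kg.
Tool frame: the origin (TCP) lies midway between the tips of the shut fingers; the grasp point (between the pads) lies 19 mm behind it (grip_depth is the distance from the TCP to the grasp point, in m); y points along the fingers, z is the direction in which the jaws open and shut, and the axes are right-handed (so a half turn about y gives the same grasp; the last joint's range is limited). The gripper opens to 85 mm and grips with 20 to 120 N. Pads are 22 mm wide; open, the fingers measure 114 mm over their backs; the gripper's body (76 mm by 85 mm) begins 54 mm behind the grasp point. The pads swing forward as they close: fully open they stand 13 mm farther back than shut.
Start: joints at [1.071, 0.426, 0.074, 1.606, -0.034, 1.111, -0.067], TCP at [0.232, -0.634, 0.231] pointing down, gripper open.
Joint ranges: [-2.85, 2.85], [-0.5, 2.14], [-1.23, 1.37], [0.21, 2.46], [-1.02, 4.16], [0.16, 2.05], [-2.73, 2.73]. Speed limits (rad/s): [1.89, 1.89, 2.39, 2.39, 3.01, 3.01, 3.01].

## Interface

Orientations are given as a rotation vector (axis times angle).
In Python, from workcell import * gives the robot as it stands.
- The arm moves only by the shell command python3 -m pendant 'ROWS' [OPENING]. ROWS is JSON, a list of rows, each a list of 6 numbers: the shift along the world's x, y, z in m, then the turn, a rotation vector about the world's x, y, z in degrees. A call has 1 to 12 rows; each row is the pose to reach, as a shift and turn from the pose measured when the call began; what a row does not reach only later rows make up. A row lasts 1/8 s, in which the tool goes at most 62.5 mm and 10.7 degrees, less where a joint would pass 70% of its speed; a pose out of reach is approached as far as the arm can. A call with a gripper value outside its range is refused whole. OPENING is the finger opening in m, from 0 to 0.0854, set as the call begins (- or left out, the last holds). The fingers move at their own pace and stop on an object; the grip force is fixed at half the most. Time passes only in rows, so rows that repeat a pose let the fingers close. It gives the time, the measured TCP pose, the force and the opening at its end, in the units of the state.
- sense(): the state, without advancing time (a new reading comes with each control period).
- grab_frame(name): name is "scene" or "top" or "wrist"; returns (picture, depth): 420x560x3 uint8, blue, green, red; 420x560 float32, m along the optical axis (not along the pixel's ray), 0 where there is no reading.
- camera_params(name): a dict with "mtx" (3x3 intrinsics, pixels), "extrinsics" (4x4, takes a point from camera to world coordinates); the wrist camera has in their place "T_tool_cam" (4x4, takes a point from camera to tool coordinates, whose origin is the TCP and whose axes are the tool frame's). Camera axes: x right, y down, z forward; pixel columns grow to the right and rows downward; lengths in m; the calibration is good to about 2 mm. A picture is of the moment at which its call begins: read the wrist's pose just before it. camera_params takes no time and is no camera call.
- job_done(): hands the job in, once; it reports no verdict.
The state is a dict: "t": time; "q": joint angles; "dq": joint speeds; "tau": joint torques, N m; "ee_pos": TCP position; "tool_rot": TCP orientation; "wrist_force": force on the tool from outside, world axes, zero at the start; "moment": the same for the moment, N m; "finger_gap": opening from 0.0 (shut) to 1.0 (fully open).
Only numpy, scipy, OpenCV 4.12 (cv2) and the standard library are available. Lean on these libraries where they do the work, as an engineer would, in place of code of your own. Each camera call takes 0.05 s, during which the arm holds its last target.

## Task

Put the carrier of sample jars that stands on the bench away: press the lid of the shut chest to release its push latch, set the carrier down (do not drop it or tip it) on the one inside with its four feet home in the corner-post sockets, and press the lid down again until it latches. The other chest is already full and its lid has been left open: press that lid shut until it latches too. Leave the bottles, the beaker and the jar standing where they are.

Things in the scene. Friction and masses are not known exactly. Their poses are not given: they have to be found in the camera images.
- chest_free: Sample chest that starts shut, with room for one carrier: grey plastic box fixed to the bench, 176 (x) by 200 (y) by 128 mm high, walls and floor 6 mm, white lid. Origin: centre of its underside; z up; its front (latch side) faces its -x, the hinge is on its +x rim. Inside mid-front two thin black latch cheeks, 36 mm apart overall, reach 16 mm into the box.
- lid_free (a joint): Lid angle of chest_free, rad: 0 latched shut (top face 144 mm above the bench), -0.034 pressed to the hard stop, 1.9 fully open (leans back past upright, edge 306 mm above the bench). Plate 176 mm from hinge to front edge, 200 wide, 8 thick. A 26 mm wide, 47 mm long latch tongue under it, 154 mm from the hinge, points forward when open.
- lid_free_press (a point): Centre of the black press pad (22 by 60 mm) on top of that lid's front edge, 160 mm from the hinge. Push-push latch under it: shut, press it down 5 mm (about 4 N) to the hard stop and let go, and a spring swings the lid fully open in 2 s; open, push the lid down past shut to the hard stop and let go, and it latches. Not latched, it springs open again.
- lid_free_hinge (a point): Middle of that lid's hinge axis, which runs along the chest's y: 84 mm behind the chest's centre, 140 mm above the bench, in the mid-plane of the lid's thickness.
- chest_full: The second chest, of the same make, size, lid, latch and axes as chest_free. It starts open and already holds two stacked carriers (fixed in it); nothing more goes in.
- lid_full (a joint): Lid angle of chest_full in rad, as lid_free: starts open (1.7 or more, springs to 1.9); 0 is latched shut.
- lid_full_press (a point): Centre of the press pad on the lid of chest_full, placed and working as lid_free_press.
- lid_full_hinge (a point): Middle of the hinge axis of chest_full, placed as lid_free_hinge.
- carrier: Stacking carrier on the bench, rigid, about 0.42 kg: aluminium base 88 (x) by 154 (y) mm, four 14 mm square corner posts at x +-35, y +-68, 62 high, four white jars (34 wide, tops at 47 mm) clipped in at x +-19.5, y +-38. Origin: centre under the feet; z up. Under the posts round-ended feet 7 mm wide, 8 long; in the post tops sockets 10.4 mm wide, 12 deep. Same after a half turn.
- carrier_grip (a point): Middle of the carrier's steel bridge handle, 55 mm above its origin: a bar along the carrier's y, 12 mm wide (x) and 10 mm high, from end to end. No jars within 20 mm of its middle, so fingers can go down either side.
- carrier_below: Identical carrier standing loose on the floor of chest_free, hidden while the lid is shut; origin 6 mm above the bench. A carrier stacked on it with its feet in the sockets has its origin 54 mm above this one's and then just fits under the lid.
- amber_bottle: Bystander: amber bottle with black cap, 60 mm wide, 135 mm high, near the carrier. Origin: centre of its underside.
- beaker: Bystander: glass beaker, 68 mm wide, 85 mm high, near the carrier. Origin: centre of its underside.
- white_bottle: Bystander: white plastic bottle, 68 mm wide, 165 mm high, behind chest_free. Origin: centre of its underside.
- cream_jar: Bystander: white jar with grey lid, 68 mm wide, 60 mm high, behind chest_full. Origin: centre of its underside.
Not all that is in view belongs to the job. What is shaped like the carrier but red is not meant.

How it is judged:
By the outcome, as a careful person would: the job done as asked, in the order asked, and still so for the second after the job is handed in, with the robot touching nothing.
It also fails if it takes over 72 s, if anything falls off the work surface, if the arm or the gripper's body presses on something with over 40 N, if the wrist force passes 120 N, or if a joint passes its speed limit or range.

## Working session

There is one attempt and no reset: what is moved stays moved. The work goes in short steps, Python scripts to look and compute and a shell command to move; the robot and the scene stay as the last step left them, time stands still between calls to the robot, and variables do not carry over. Pictures are saved under pics/ and viewed, and the job is handed in when it is done.

```bash
ls; mkdir -p pics; cat > h.py <<'E'
from workcell import *
import numpy as np, cv2
from scipy.spatial.transform import Rotation as R
def snap(name,tag):
    s=sense(); im,d=grab_frame(name)
    cv2.imwrite(f'pics/{tag}.png',im); np.savez(f'pics/{tag}.npz',d=d,pos=s['ee_pos'],rot=s['tool_rot'],name=name,im=im)
    return im,d
def T(tag):
    z=np.load(f'pics/{tag}.npz'); n=str(z['name']); c=camera_params(n)
    if n=='wrist':
        E=np.eye(4);E[:3,:3]=R.from_rotvec(z['rot']).as_matrix();E[:3,3]=z['pos'];E=E@np.array(c['T_tool_cam'])
    else: E=np.array(c['extrinsics'])
    return z,np.array(c['mtx']),E
def cloud(tag):
    z,K,E=T(tag); d=z['d']; v,u=np.mgrid[:d.shape[0],:d.shape[1]]
    P=np.stack([(u-K[0,2])/K[0,0]*d,(v-K[1,2])/K[1,1]*d,d],-1)@E[:3,:3].T+E[:3,3]
    P[d==0]=np.nan; return P
def px(tag,u,v,zw=None):
    if zw is None: return cloud(tag)[v,u]
    z,K,E=T(tag); r=E[:3,:3]@np.linalg.inv(K)@[u,v,1]; return E[:3,3]+r*(zw-E[2,3])/r[2]
def crop(tag,u0,v0,u1,v1,k,out):
    im=cv2.imread(f'pics/{tag}.png')[v0:v1,u0:u1]; cv2.imwrite(f'pics/{out}.png',cv2.resize(im,None,fx=k,fy=k,interpolation=cv2.INTER_CUBIC))
E
python3 - <<'E'
from h import *
np.set_printoptions(precision=4,suppress=True)
s=sense();print(s)
snap('scene','s0');snap('top','t0');snap('wrist','w0')
print(camera_params('top'));print(camera_params('wrist'))
E
```

```text
pics
{'t': 0.0, 'q': array([ 1.0705,  0.4267,  0.0738,  1.6067, -0.0341,  1.1108, -0.0671]), 'dq': array([ 0.0018, -0.0001,  0.0006,  0.0009, -0.0005, -0.0004,  0.    ]), 'tau': array([  0.0011, -94.9824,   3.7623, -46.3498,   0.0195,   0.0103,
        -0.0001]), 'ee_pos': array([ 0.2318, -0.6335,  0.2306]), 'tool_rot': array([-0.3602,  2.0321, -2.0294]), 'wrist_force': array([-1.0711,  0.2628, -0.7464]), 'moment': array([-0.0671,  0.0384, -0.0155]), 'finger_gap': 0.9989623585629583}
{'mtx': array([[405.9788,   0.    , 282.7176],
       [  0.    , 405.9788, 207.4186],
       [  0.    ,   0.    ,   1.    ]]), 'extrinsics': array([[-0.0056, -0.9899,  0.1415,  0.4066],
       [-0.9999,  0.007 ,  0.0093,  0.098 ],
       [-0.0102, -0.1414, -0.9899,  1.1465],
       [ 0.    ,  0.    ,  0.    ,  1.    ]])}
{'mtx': array([[304.562 ,   0.    , 281.9852],
       [  0.    , 304.562 , 207.2754],
       [  0.    ,   0.    ,   1.    ]]), 'T_tool_cam': array([[-0.0006,  0.9661,  0.2581, -0.0642],
       [-0.0009, -0.2581,  0.9661, -0.1435],
       [ 1.    ,  0.0004,  0.0011,  0.0016],
       [ 0.    ,  0.    ,  0.    ,  1.    ]])}
```

View pics/s0.png

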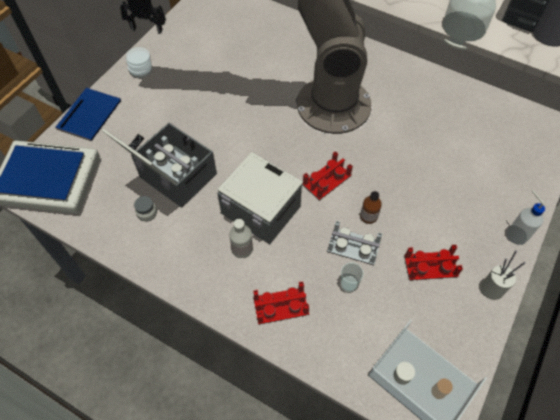

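View pics/t0.png

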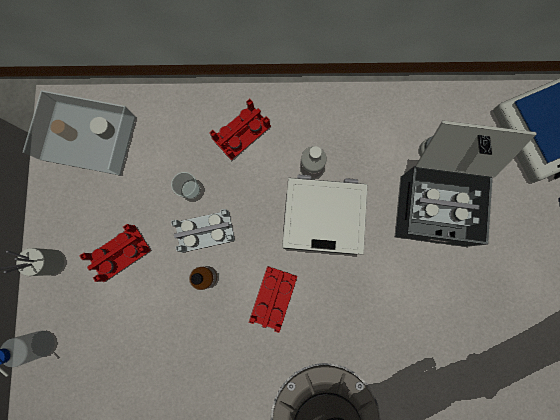

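View pics/w0.png

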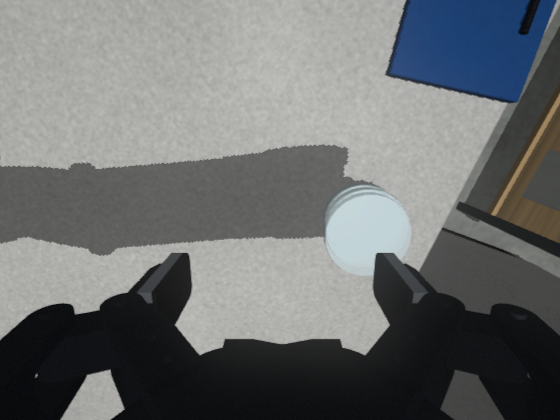

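In the top view the carrier-shaped candidates are: grey at (204,231) on the bench; red at (240,130), (116,252) and (273,298); grey inside the open chest at (446,203), which is fixed. By the description I choose the grey one at (204,231). chest_free is the shut one at (326,217) and chest_full is the open one at (446,208). Next come close crops and measurements.

```bash
python3 - <<'E'
from h import *
np.set_printoptions(precision=4,suppress=True)
crop('t0',150,160,290,265,5.5,'c1'); crop('t0',270,110,550,265,2.8,'c2')
P=cloud('t0')
for n,u,v in [('amber cap',201,279),('beaker',183,186),('white',314,155),('padfree',323,244),('table',250,220)]: print(n,P[v,u])
# lid free: points z~.144
m=(abs(P[...,2]-.144)<.008); v,u=np.nonzero(m); k=(u>275)&(u<375)&(v>165)&(v<260)
pts=P[v[k],u[k]]; print(len(pts),np.nanmedian(pts[:,2]),cv2.minAreaRect(pts[:,:2].astype(np.float32)*1000))
# carrier points z .03-.075
m=(P[...,2]>.025)&(P[...,2]<.08); v,u=np.nonzero(m); k=(u>165)&(u<240)&(v>200)&(v<260)
pts=P[v[k],u[k]]; print(len(pts),cv2.minAreaRect(pts[:,:2].astype(np.float32)*1000))
m=(abs(P[...,2]-.128)<.01); v,u=np.nonzero(m); k=(u>390)&(u<500)&(v>165)&(v<250)
pts=P[v[k],u[k]]; print(len(pts),cv2.minAreaRect(pts[:,:2].astype(np.float32)*1000))
E
```

```text
amber cap [0.3749 0.3085 0.14  ]
beaker [0.6339 0.3946 0.0048]
white [0.6771 0.0289 0.1682]
padfree [0.458  0.0092 0.1487]
table [0.5349 0.2019 0.0008]
5731 0.14592544533043106 ((534.8828125, 2.3846817016601562), (200.1794891357422, 186.77313232421875), 84.86363220214844)
983 ((503.3560791015625, 329.1676330566406), (84.08917236328125, 150.68138122558594), 12.195905685424805)
1359 ((557.225830078125, -315.16278076171875), (202.2739715576172, 176.2003173828125), 81.95423889160156)
```

View pics/c1.png

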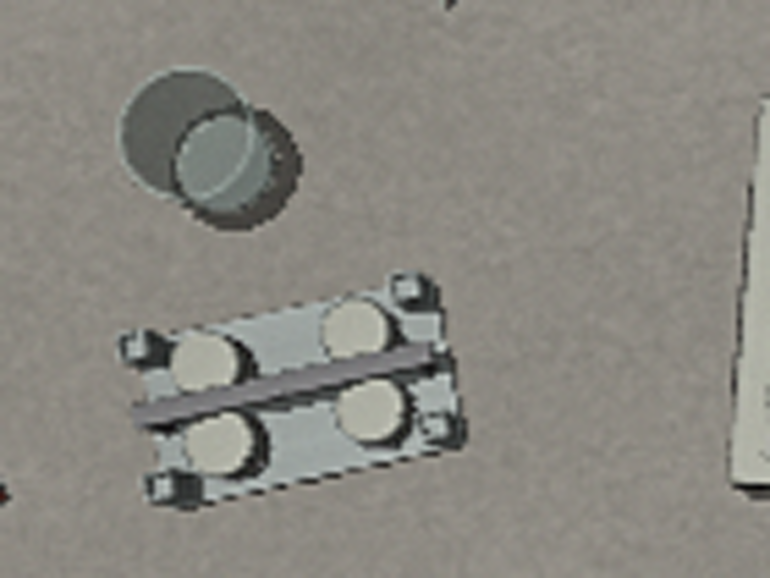

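View pics/c2.png

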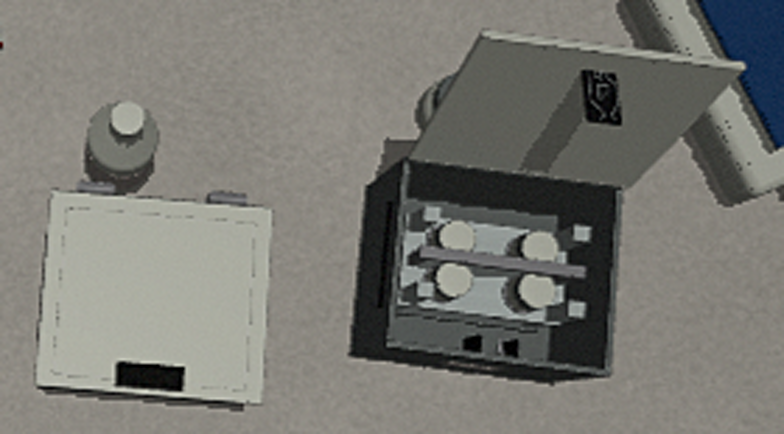

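The crop confirms grey aluminium with white jars: the grey bar runs from crop (140,413) to (440,355), with the amber bottle below-left and the beaker above. Next I work out the pad press pose.

```bash
cat >> h.py <<'E'
np.set_printoptions(precision=4,suppress=True)
def rot(psi): # jaw axis along (cos,sin) psi deg, fingers down
    p=np.radians(psi); z=np.array([np.cos(p),np.sin(p),0]); y=np.array([0,0,-1.]); return np.stack([np.cross(y,z),y,z],1)
def delta(pos,psi=None,pos0=None):
    s=sense(); A=R.from_rotvec(s['tool_rot'])
    o=[np.round((np.array(pos)-s['ee_pos'])*1000,1)]
    if psi is not None: o.append(np.round((R.from_matrix(rot(psi))*A.inv()).as_rotvec(degrees=True),1))
    return o
E
python3 - <<'E'
from h import *
s=sense(); M=R.from_rotvec(s['tool_rot']).as_matrix(); print(M)
P=cloud('t0')
# free lid: orientation & centre from edges, outlier-trimmed
m=(abs(P[...,2]-.146)<.006); v,u=np.nonzero(m); k=(u>275)&(u<375)&(v>165)&(v<260)
p=P[v[k],u[k]][:,:2]
best=None
for a in np.arange(-12,3,.25):
    r=np.radians(a); q=p@np.array([[np.cos(r),-np.sin(r)],[np.sin(r),np.cos(r)]])
    lo,hi=np.percentile(q,.5,axis=0),np.percentile(q,99.5,axis=0); A=np.prod(hi-lo)
    if best is None or A<best[0]: c=(lo+hi)/2; best=(A,a,hi-lo,np.array([[np.cos(r),-np.sin(r)],[np.sin(r),np.cos(r)]])@c)
print(best)
for a in [(313,240),(334,240),(334,248),(312,248)]: print(px('t0',*a,.146))
E
```

```text
[[-0.9391 -0.0004  0.3436]
 [-0.3436  0.0009 -0.9391]
 [ 0.0001 -1.     -0.001 ]]
(np.float64(0.03564569966392666), np.float64(-5.0), array([0.1805, 0.1975]), array([0.5326, 0.0029]))
[0.4682 0.0334 0.146 ]
[ 0.4678 -0.0182  0.146 ]
[ 0.4482 -0.0177  0.146 ]
[0.4486 0.0361 0.146 ]
```

```bash
python3 - <<'E'
from h import *
crop('t0',275,165,375,260,8,'c3')
E
```

```text
(no output)
```

View pics/c3.png

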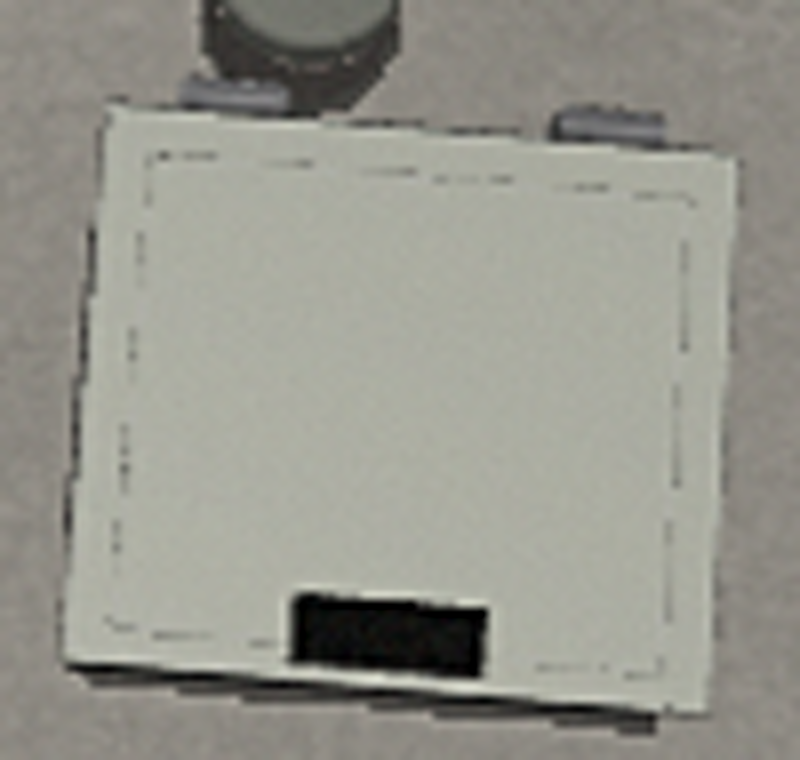

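```bash
python3 -m pendant '[[0.02,0.053,0,0,0,5.5],[0.038,0.107,0,0,0,11],[0.056,0.16,0,0,0,16.5],[0.075,0.214,-0.002,0,0,22],[0.094,0.268,-0.004,0,0,27],[0.113,0.321,-0.008,0,0,32.5],[0.131,0.375,-0.013,0,0,38],[0.15,0.428,-0.018,0,0,43.5],[0.169,0.482,-0.024,0,0,49],[0.188,0.535,-0.03,0,0,54.5],[0.206,0.589,-0.036,0,0,60],[0.225,0.643,-0.041,0,0,65]]' 0
python3 -m pendant '[[0,0,0,0,0,0],[0,0,0,0,0,0]]'
python3 -c "
from h import *
print(delta([.457,.009,.15],-5)); print(sense()['wrist_force'])"
```

```text
t: 1.65
ee_pos: [0.4571, 0.0111, 0.1897]
tool_rot: [-1.169, 1.27, -1.27]
wrist_force: [0.7, -1.1, 0.2]
finger_gap: 0.004
t: 1.9
ee_pos: [0.4567, 0.0109, 0.1895]
tool_rot: [-1.17, 1.271, -1.27]
wrist_force: [-0.5, -0.8, -0.5]
finger_gap: -0.002
[array([  0.3,  -1.9, -39.5]), array([ 0. , -0.1, -0.3])]
[-0.5019 -0.7967 -0.4675]
```

```bash
python3 -m pendant '[[0,-0.002,-0.02,0,0,0],[0,-0.002,-0.038,0,0,0],[0,-0.002,-0.042,0,0,0],[0,-0.002,-0.045,0,0,0],[0,-0.002,-0.047,0,0,0]]'
```

```text
t: 2.52
ee_pos: [0.457, 0.0084, 0.1429]
tool_rot: [-1.17, 1.271, -1.271]
wrist_force: [-0.6, -2.0, 3.2]
finger_gap: 0.005
```

```bash
python3 -m pendant '[[0,0,-0.002,0,0,0],[0,0,-0.004,0,0,0],[0,0,-0.005,0,0,0]]'
```

```text
t: 2.9
ee_pos: [0.4573, 0.0084, 0.139]
tool_rot: [-1.17, 1.27, -1.272]
wrist_force: [-12.0, -2.2, 33.8]
finger_gap: -0.001
```

```bash
python3 -m pendant '[[-0.02,0.01,0.008,0,0,0],[-0.04,0.05,0.02,0,0,0],[-0.045,0.105,0.045,0,0,4],[-0.03,0.16,0.065,0,0,8],[0,0.21,0.075,0,0,12],[0.03,0.25,0.081,0,0,16],[0.056,0.267,0.081,0,0,16],[0.056,0.267,0.081,0,0,16]]' 0.05
python3 - <<'E'
from h import *
snap('wrist','w1'); snap('scene','s1'); print(sense()['ee_pos'],delta([.5,.33,.2],11.5))
E
```

```text
t: 3.9
ee_pos: [0.5142, 0.2768, 0.2194]
tool_rot: [-1.296, 1.064, -1.063]
wrist_force: [-0.0, -0.8, -0.2]
finger_gap: 0.585
[0.5128 0.2753 0.2196] [array([-12.8,  54.7, -19.6]), array([ 0.1, -0. ,  0.3])]
```

View pics/w1.png

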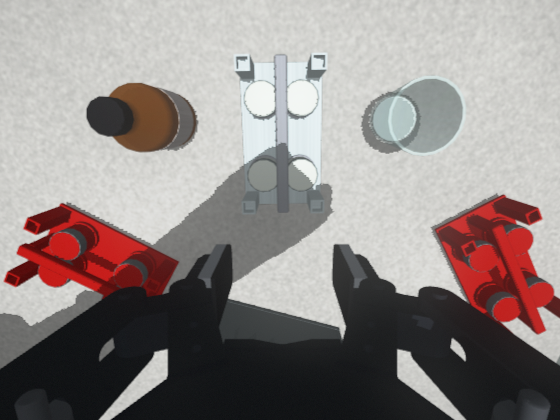

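View pics/s1.png

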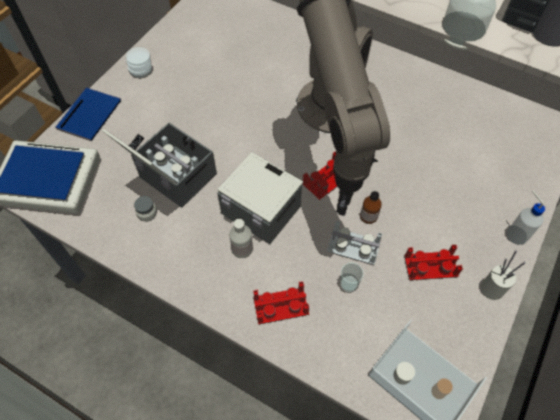

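The wrist view shows the grey carrier at about (281,130) with the bar vertical, the amber bottle on its left and the beaker on its right. The scene view shows chest_free still looking shut at (260,185). I check this again with a new picture and measure the carrier.

```bash
python3 - <<'E'
from h import *
snap('scene','s2'); crop('s2',200,130,340,260,5,'c4'); crop('w1',220,40,345,225,4.2,'c5')
P=cloud('s2'); print(P[185,245],P[200,265], P[172,272])
print(sense()['t'])
E
```

```text
[ 0.5491 -0.0371  0.1411] [0.5661 0.0454 0.1431] [0.4673 0.0117 0.1452]
4.05
```

View pics/c4.png

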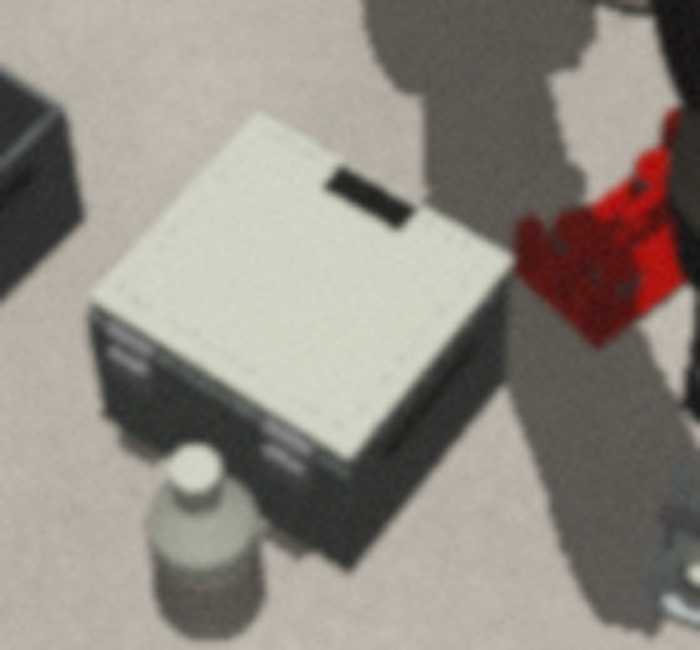

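View pics/c5.png

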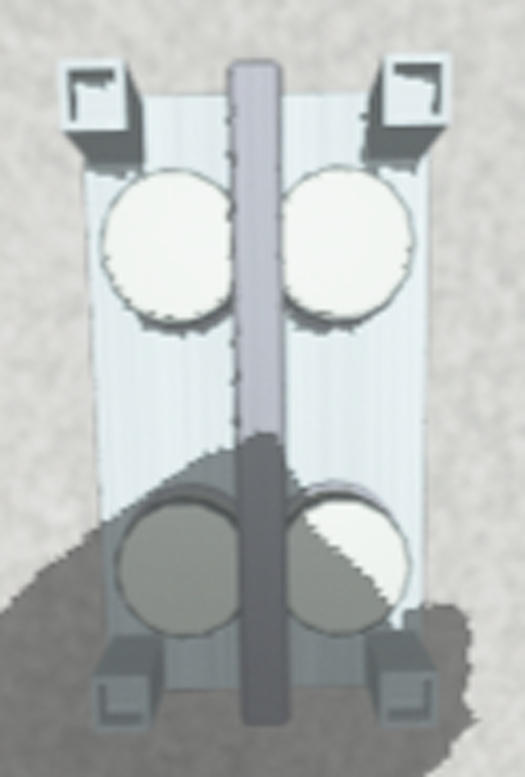

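The close-up shows the lid still flat with the black pad at crop (370,197): the first press did not release it. The carrier's post tops are at crop (95,95), (416,92), (125,698) and (405,695). I measure the carrier now and then press again, with a straight release.

```bash
python3 - <<'E'
from h import *
P=[px('w1',220+a/4.2,40+b/4.2,.062)[:2] for a,b in [(95,95),(416,92),(125,698),(405,695)]]
P=np.array(P);c=P.mean(0);print(P,c)
for i,j in [(0,1),(2,3),(0,2),(1,3)]: d=P[j]-P[i];print(i,j,np.hypot(*d)*1000,np.degrees(np.arctan2(d[1],d[0])))
B=np.array([px('w1',220+a/4.2,40+b/4.2,.060)[:2] for a,b in [(255,62),(265,724)]]);d=B[0]-B[1];print(B.mean(0),np.hypot(*d),np.degrees(np.arctan2(d[1],d[0]))-90)
print(delta([.457,.009,.16],-5))
E
```

```text
[[0.4553 0.386 ]
 [0.5232 0.4002]
 [0.4844 0.2544]
 [0.551  0.2685]] [0.5035 0.3273]
0 1 69.32118930417386 11.777761367303892
2 3 68.11199632069535 11.916751942025106
0 2 134.76228013044982 -77.53221484456843
1 3 134.58791385546724 -78.04619138880891
[0.5035 0.3268] 0.14882238183931973 12.170648888240521
[array([ -55.7, -265.9,  -59.8]), array([  0.1,  -0. , -16.2])]
```

```bash
python3 -m pendant '[[-0.012,-0.06,0,0,0,-4],[-0.024,-0.12,-0.005,0,0,-8],[-0.036,-0.18,-0.02,0,0,-12],[-0.048,-0.235,-0.04,0,0,-16],[-0.056,-0.266,-0.06,0,0,-16],[-0.056,-0.266,-0.066,0,0,-16],[-0.056,-0.266,-0.071,0,0,-16],[-0.056,-0.266,-0.074,0,0,-16]]' 0
python3 -m pendant '[[0,0,-0.001,0,0,0],[0,0,-0.002,0,0,0]]'
```

```text
t: 5.05
ee_pos: [0.4569, 0.0099, 0.146]
tool_rot: [-1.17, 1.269, -1.271]
wrist_force: [0.1, -0.3, -0.4]
finger_gap: 0.0
t: 5.3
ee_pos: [0.4572, 0.0107, 0.1442]
tool_rot: [-1.17, 1.268, -1.27]
wrist_force: [-1.0, 1.6, 3.6]
finger_gap: 0.003
```

```bash
python3 -m pendant '[[0,0,-0.002,0,0,0],[0,0,-0.004,0,0,0],[0,0,-0.005,0,0,0],[0,0,-0.0055,0,0,0]]'
python3 -m pendant '[[0,0,0.002,0,0,0],[0,0,0.006,0,0,0]]'
python3 -m pendant '[[0,0,0.004,0,0,0],[0,0,0.004,0,0,0]]'
```

```text
t: 5.8
ee_pos: [0.4574, 0.0107, 0.1393]
tool_rot: [-1.17, 1.267, -1.27]
wrist_force: [-8.2, -0.4, 24.6]
finger_gap: -0.0
t: 6.05
ee_pos: [0.4574, 0.0107, 0.1454]
tool_rot: [-1.17, 1.268, -1.27]
wrist_force: [0.0, 0.3, 0.3]
finger_gap: -0.006
t: 6.3
ee_pos: [0.4576, 0.0107, 0.1496]
tool_rot: [-1.17, 1.267, -1.271]
wrist_force: [0.5, 0.2, 0.3]
finger_gap: 0.001
```

```bash
python3 - <<'E'
from h import *
snap('scene','s3');snap('wrist','w3'); P=cloud('s3'); print(P[185,245],P[200,265])
crop('s3',200,130,340,260,5,'c6')
E
```

```text
[ 0.5509 -0.0357  0.1444] [0.5675 0.0463 0.1458]
```

View pics/c6.png

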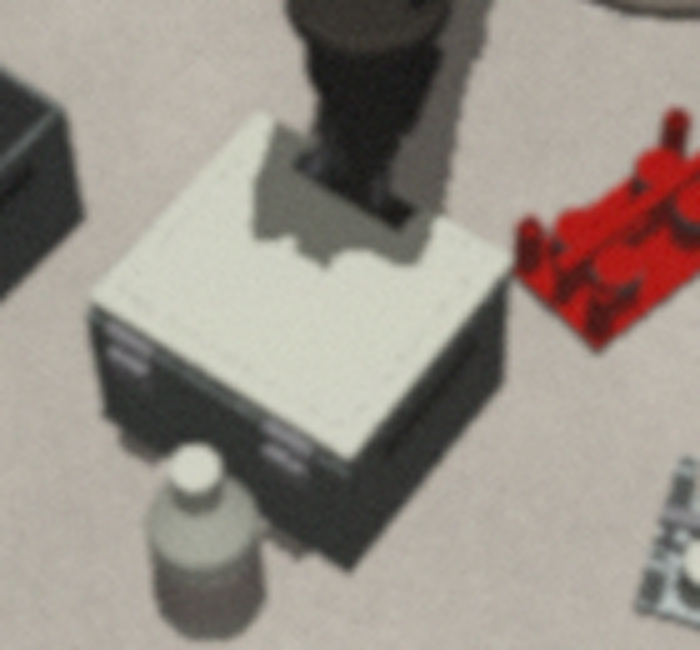

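View pics/w3.png

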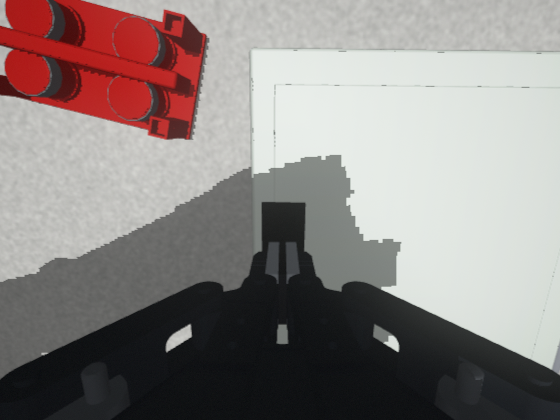

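The lid is still shut: the wrist view shows the pad at (284,215) just ahead of the fingertips. I press again in steps, somewhat harder and with a dwell.

```bash
python3 -m pendant '[[0,0,-0.004,0,0,0],[0,0,-0.007,0,0,0],[0,0,-0.009,0,0,0],[0,0,-0.010,0,0,0],[0,0,-0.0105,0,0,0]]'
python3 -m pendant '[[0,0,-0.0007,0,0,0],[0,0,-0.0007,0,0,0]]'
python3 -m pendant '[[0,0,-0.0007,0,0,0],[0,0,-0.0007,0,0,0]]'
```

```text
t: 7.02
ee_pos: [0.4576, 0.0107, 0.1393]
tool_rot: [-1.17, 1.267, -1.271]
wrist_force: [-6.4, -0.5, 21.4]
finger_gap: -0.003
t: 7.28
ee_pos: [0.4576, 0.0107, 0.1387]
tool_rot: [-1.17, 1.267, -1.271]
wrist_force: [-2.2, -0.1, 7.3]
finger_gap: 0.0
t: 7.52
ee_pos: [0.4577, 0.0107, 0.1385]
tool_rot: [-1.17, 1.267, -1.271]
wrist_force: [-5.6, -0.8, 18.0]
finger_gap: -0.002
```

```bash
python3 -m pendant '[[0,0,-0.001,0,0,0],[0,0,-0.002,0,0,0],[0,0,-0.002,0,0,0],[0,0,-0.002,0,0,0]]'
python3 -m pendant '[[0,0,0.003,0,0,0],[0,0,0.006,0,0,0]]'
python3 -m pendant '[[0,0,0.0,0,0,0],[0,0,0.002,0,0,0],[0,0,0.002,0,0,0]]'

```

```text
t: 8.02
ee_pos: [0.4579, 0.0107, 0.1381]
tool_rot: [-1.171, 1.266, -1.273]
wrist_force: [-16.5, -2.1, 47.1]
finger_gap: -0.002
t: 8.28
ee_pos: [0.4578, 0.0107, 0.1441]
tool_rot: [-1.171, 1.266, -1.273]
wrist_force: [-1.3, -0.9, 2.3]
finger_gap: 0.001
t: 8.65
ee_pos: [0.4579, 0.0107, 0.1462]
tool_rot: [-1.171, 1.266, -1.273]
wrist_force: [-0.3, -1.4, 3.4]
finger_gap: -0.005
```

The tool now feels a steady upward push at z=.146, so the latch has released. I clear the lid toward -x and go on to the carrier.

```bash
python3 -m pendant '[[-0.025,0.005,0.006,0,0,0],[-0.045,0.05,0.015,0,0,0],[-0.045,0.105,0.03,0,0,4],[-0.03,0.16,0.03,0,0,8],[-0.01,0.215,0.02,0,0,12],[0.015,0.265,0.005,0,0,17],[0.035,0.3,-0.005,0,0,17],[0.0456,0.316,-0.01,0,0,17],[0.0456,0.316,-0.01,0,0,17]]' 0.04
python3 - <<'E'
from h import *
print(delta([.5035,.327,.036],12))
snap('scene','s4');snap('top','t4')
E
```

```text
t: 9.78
ee_pos: [0.5032, 0.3271, 0.1354]
tool_rot: [-1.305, 1.047, -1.052]
wrist_force: [-1.0, -0.0, 0.3]
finger_gap: 0.47
[array([  0.3,  -0.1, -99.4]), array([ 0.2,  0.1, -0.4])]
```

View pics/s4.png

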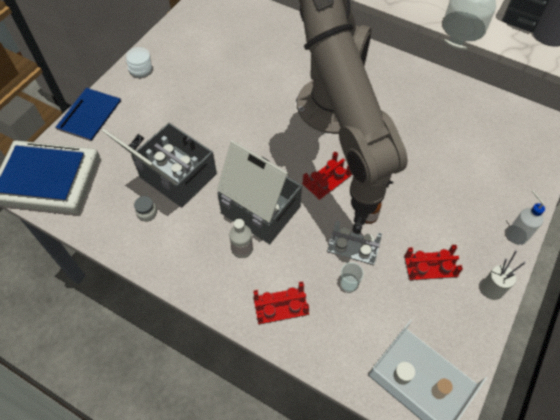

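The lid of chest_free is swinging open at (255,180), and the gripper stands over the grey carrier. I go down, grip and lift 25 mm as a test.

```bash
python3 -m pendant '[[0,0,-0.03,0,0,0],[0,0,-0.06,0,0,0],[0,0,-0.085,0,0,0],[0,0,-0.097,0,0,0],[0,0,-0.099,0,0,0],[0,0,-0.099,0,0,0]]'
python3 -m pendant '[[0,0,0,0,0,0],[0,0,0,0,0,0],[0,0,0,0,0,0],[0,0,0,0,0,0]]' 0
python3 -m pendant '[[0,0,0.006,0,0,0],[0,0,0.015,0,0,0],[0,0,0.03,0,0,0],[0,0,0.03,0,0,0]]'
python3 - <<'E'
from h import *
snap('wrist','w5')
E
```

```text
t: 10.62
ee_pos: [0.5036, 0.3256, 0.0381]
tool_rot: [-1.303, 1.046, -1.054]
wrist_force: [0.6, -1.6, -0.3]
finger_gap: 0.468
t: 11.12
ee_pos: [0.5038, 0.3258, 0.0389]
tool_rot: [-1.303, 1.045, -1.054]
wrist_force: [-2.4, -2.0, 9.0]
finger_gap: 0.123
t: 11.62
ee_pos: [0.5045, 0.3264, 0.0705]
tool_rot: [-1.3, 1.045, -1.055]
wrist_force: [0.5, 0.4, -4.6]
finger_gap: 0.122
```

View pics/w5.png

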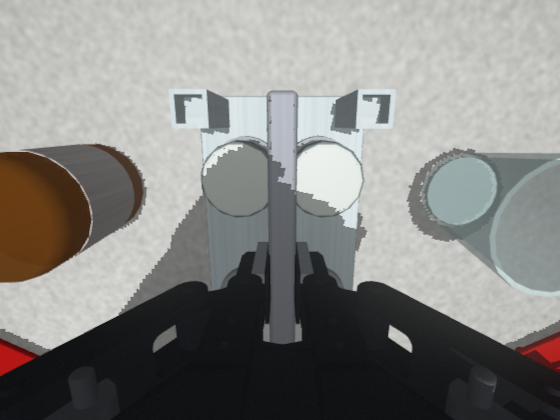

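The carrier is held: gap 0.122, about 4.6 N of weight, bar centred between the fingers at (282,300), with the two far posts at (190,108) and (377,108). Next I look into the open chest.

```bash
python3 -m pendant '[[0,0,0.05,0,0,0],[0,0,0.1,0,0,0],[0,0,0.15,0,0,0],[0,0,0.15,0,0,0]]'
python3 - <<'E'
from h import *
snap('top','t6'); crop('t6',270,160,380,265,7,'c7'); snap('wrist','w6')
E
```

```text
t: 12.18
ee_pos: [0.5054, 0.3272, 0.2232]
tool_rot: [-1.296, 1.042, -1.056]
wrist_force: [0.4, 0.9, -5.4]
finger_gap: 0.123
```

View pics/t6.png

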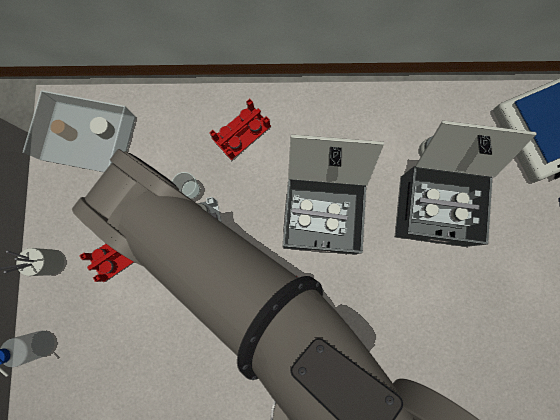

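View pics/c7.png

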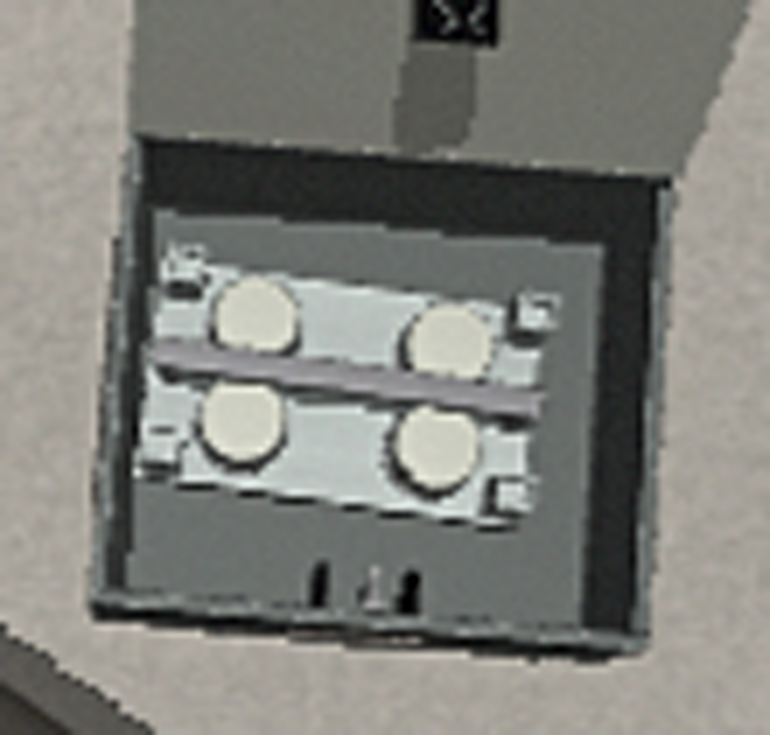

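The lid is fully open and carrier_below is visible. Its post tops are at crop (163,447), (184,265), (537,312) and (512,495), turned a little and close to the +y wall. I compute its pose, with the bias taken from the same reading of the first carrier.

```bash
crop=1; python3 - <<'E'
from h import *
def fit(tag,pts,z,o,k):
    # order: (-x,+y),( +x,+y),(+x,-y),(-x,-y)
    Q=np.array([px(tag,o[0]+a/k,o[1]+b/k,z)[:2] for a,b in pts]); M=np.array([[-35,68],[35,68],[35,-68],[-35,-68]])/1000
    c=Q.mean(0); H=M.T@(Q-c); th=np.arctan2(H[0,1]-H[1,0],H[0,0]+H[1,1]); r=np.array([[np.cos(th),-np.sin(th)],[np.sin(th),np.cos(th)]])
    print(tag,c,np.degrees(th),'resid',np.round((Q-c-M@r.T)*1000,1).tolist()); return c,th
fit('t0',[(163,487),(137,345),(407,288),(437,425)],.062,(150,160),5.5)
fit('t6',[(163,447),(184,265),(537,312),(512,495)],.068,(270,160),7)
print(px('t0',0,0,.06)-px('t0',.5,.5,.06))
crop('t6',285,185,355,240,11,'c8'); crop('w6',150,40,410,250,3,'c9')
E
```

```text
t0 [0.5015 0.325 ] 12.153801744831233 resid [[-0.2, -0.4], [0.6, -0.3], [-0.8, 0.8], [0.4, -0.1]]
t6 [0.5418 0.009 ] -8.176835071129299 resid [[-0.5, -1.1], [0.4, 0.1], [0.5, -0.3], [-0.4, 1.2]]
[0.0016 0.0016 0.    ]
```

View pics/c8.png

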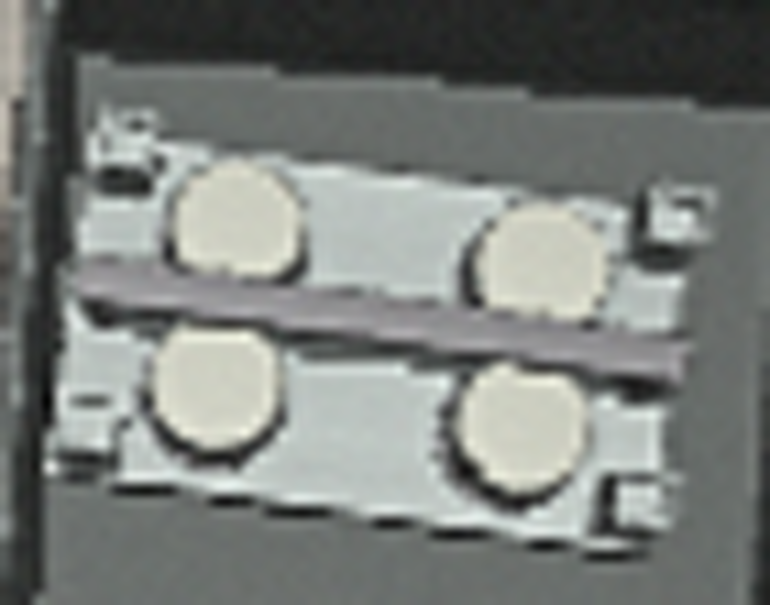

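View pics/c9.png

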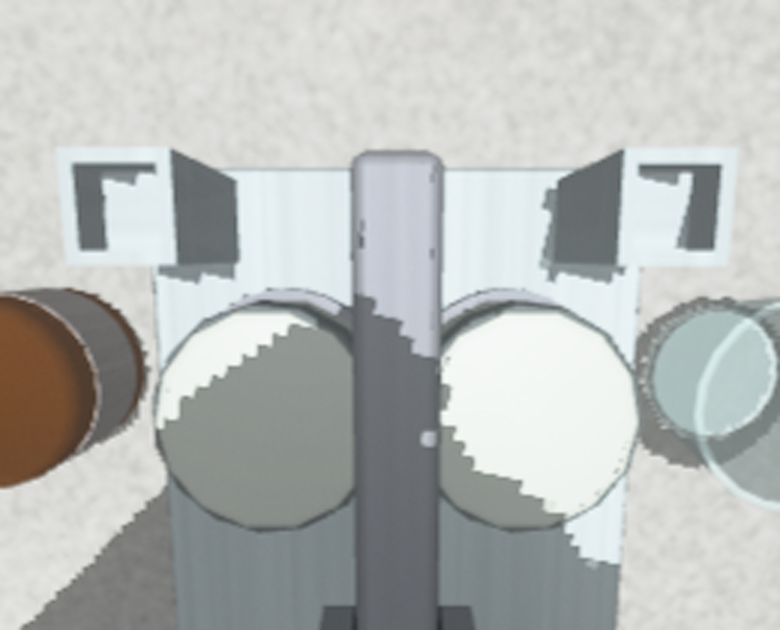

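```bash
python3 -m pendant '[[0.004,-0.05,0.007,0,0,-3],[0.008,-0.1,0.007,0,0,-6],[0.012,-0.15,0.007,0,0,-9],[0.016,-0.2,0.007,0,0,-12],[0.02,-0.25,0.007,0,0,-15],[0.024,-0.3,0.007,0,0,-18],[0.028,-0.345,0.007,0,0,-20],[0.031,-0.375,0.007,0,0,-20],[0.031,-0.375,0.007,0,0,-20],[0.031,-0.375,0.007,0,0,-20]]'
python3 - <<'E'
from h import *
snap('wrist','w7'); print(sense()['ee_pos'],delta([.544,.011,.23],-8.2))
E
```

```text
t: 13.52
ee_pos: [0.5344, -0.0489, 0.2249]
tool_rot: [-1.144, 1.304, -1.312]
wrist_force: [-0.2, 0.5, -4.5]
finger_gap: 0.126
[ 0.5346 -0.0485  0.2252] [array([ 9.4, 59.5,  4.8]), array([ 0.2,  0.1, -0.5])]
```

View pics/w7.png

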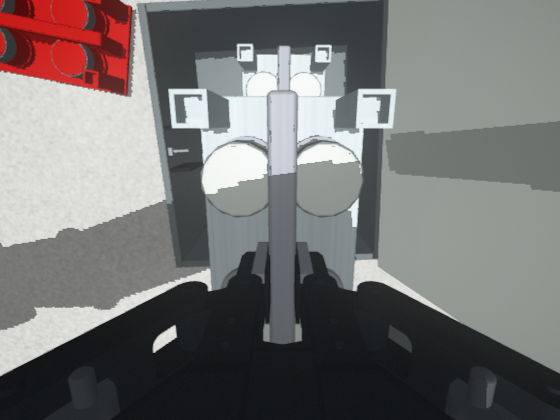

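The far posts of carrier_below are visible at (245,53) and (322,53), and the held carrier's posts at (190,108) and (377,108). Now the second view, for the other two posts.

```bash
python3 -m pendant '[[-0.006,-0.045,0.001,0,0,-0.5],[-0.012,-0.09,0.001,0,0,-0.5],[-0.017,-0.125,0.001,0,0,-0.5],[-0.017,-0.125,0.001,0,0,-0.5],[-0.017,-0.125,0.001,0,0,-0.5]]'
python3 - <<'E'
from h import *
snap('wrist','w8'); print(sense()['ee_pos'],delta([.544,.011,.23],-8.2))
crop('w7',160,30,405,135,3.2,'d7');crop('w8',160,30,405,135,3.2,'d8')
E
```

```text
t: 14.2
ee_pos: [0.5177, -0.1721, 0.2259]
tool_rot: [-1.14, 1.309, -1.316]
wrist_force: [-0.2, 0.5, -4.7]
finger_gap: 0.122
[ 0.5178 -0.1719  0.226 ] [array([ 26.2, 182.9,   4. ]), array([ 0.2,  0.1, -0.1])]
```

View pics/d7.png

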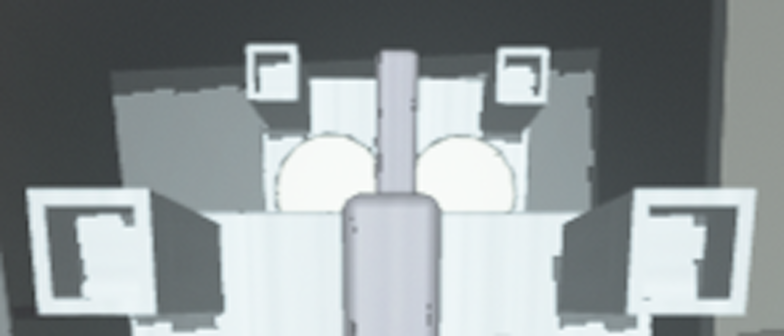

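View pics/d8.png

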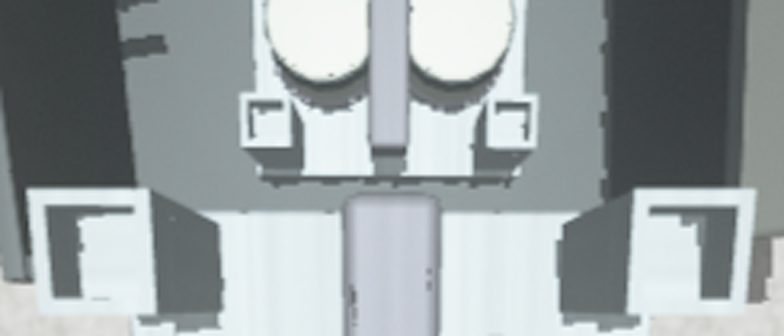

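```bash
cat > m.py <<'E'
from h import *
def tw(tag,a,b,z): return px(tag,160+a/3.2,30+b/3.2,z)
Q=np.array([tw('w8',269,121,.068),tw('w7',272.5,73,.068),tw('w7',523.5,74.5,.068),tw('w8',512.5,121,.068)])[:,:2] # -x-y,-x+y,+x+y,+x-y
def fit(Q,M):
    c=Q.mean(0)-0; H=(M-M.mean(0)).T@(Q-c); th=np.arctan2(H[0,1]-H[1,0],H[0,0]+H[1,1]); r=np.array([[np.cos(th),-np.sin(th)],[np.sin(th),np.cos(th)]])
    o=c-r@M.mean(0); print('pos',o,'yaw',np.degrees(th),'res',np.round((Q-o-M@r.T)*1000,1).tolist()); return o,th
b,bth=fit(Q,np.array([[-35,-68],[-35,68],[35,68],[35,-68]])/1000)
for t in ['w7','w8']:
    z,K,E=T(t); M=R.from_rotvec(z['rot']).as_matrix(); p=z['pos']
    zt=p[2]-.0389+.062
    H=np.array([tw(t,94,247,zt),tw(t,690,247,zt)])
    print('depth z at post',px(t,160+int(45/3.2),30+int(250/3.2)), 'below',px(t,160+int(248/3.2),30+int(70/3.2)),zt)
    h,hth=fit(H[:,:2],np.array([[-35,68],[35,68]])/1000)
    print('hdist',np.linalg.norm(H[1]-H[0]))
    print(t,'TCP',p,'tool jaw yaw',np.degrees(np.arctan2(M[1,2],M[0,2])),'tool y axis',M[:,1],'held-TCP in carrier frame',(np.array([[np.cos(hth),np.sin(hth)],[-np.sin(hth),np.cos(hth)]])@(h-p[:2])),'move',b-h,'yaw',np.degrees(bth-hth))
E
python3 m.py
```

```text
pos [0.5441 0.0077] yaw -8.203454330258351 res [[0.2, -0.3], [-0.1, 0.0], [0.3, 0.2], [-0.4, 0.0]]
depth z at post [0.5036 0.0257 0.2482] below [0.5121 0.0824 0.0685] 0.24797492370794
pos [ 0.5348 -0.0469] yaw -7.683103414057766 res [[0.1, -0.0], [-0.1, 0.0]]
hdist 0.06988861095625157
w7 TCP [ 0.5344 -0.0489  0.2249] tool jaw yaw -7.729872455565214 tool y axis [ 0.0021 -0.0042 -1.    ] held-TCP in carrier frame [0.0001 0.0021] move [0.0093 0.0546] yaw -0.5203509162005842
depth z at post [ 0.4873 -0.0973  0.2492] below [ 0.4899 -0.0262  0.0065] 0.24902958711589473
pos [ 0.5181 -0.1701] yaw -8.048440944092077 res [[0.0, -0.0], [-0.0, 0.0]]
hdist 0.06990911341146382
w8 TCP [ 0.5177 -0.1721  0.2259] tool jaw yaw -8.095659429979458 tool y axis [ 0.0022 -0.0037 -1.    ] held-TCP in carrier frame [0.0001 0.0021] move [0.026  0.1778] yaw -0.1550133861662726
```

Both measurements agree (residuals 0.4 mm or less). From the present pose the carrier has to move (+26.0, +177.8) mm and turn -0.2°; its feet enter the sockets at TCP z≈.107 and are home at ≈.099.

```bash
python3 -m pendant '[[0.007,0.05,0,0,0,0],[0.014,0.1,0,0.2,0.1,-0.2],[0.02,0.14,0,0.2,0.1,-0.2],[0.025,0.17,0,0.2,0.1,-0.2],[0.026,0.178,0,0.2,0.1,-0.2],[0.026,0.178,-0.02,0.2,0.1,-0.2],[0.026,0.178,-0.045,0.2,0.1,-0.2],[0.026,0.178,-0.07,0.2,0.1,-0.2],[0.026,0.178,-0.09,0.2,0.1,-0.2],[0.026,0.178,-0.1,0.2,0.1,-0.2],[0.026,0.178,-0.104,0.2,0.1,-0.2],[0.026,0.178,-0.104,0.2,0.1,-0.2]]'
python3 - <<'E'
from h import *
snap('wrist','w9')
b=np.array([.5441,.0077]); th=np.radians(-8.2); off=np.array([[np.cos(th),-np.sin(th)],[np.sin(th),np.cos(th)]])@[.0001,.0021]
g=b-off; print(g,delta([*g,.112],-8.15))
E
```

```text
t: 15.75
ee_pos: [0.544, 0.0062, 0.1224]
tool_rot: [-1.137, 1.314, -1.315]
wrist_force: [0.9, 0.2, -5.0]
finger_gap: 0.125
[0.5437 0.0056] [array([ -0.5,  -0.6, -10.6]), array([0. , 0.1, 0.1])]
```

View pics/w9.png

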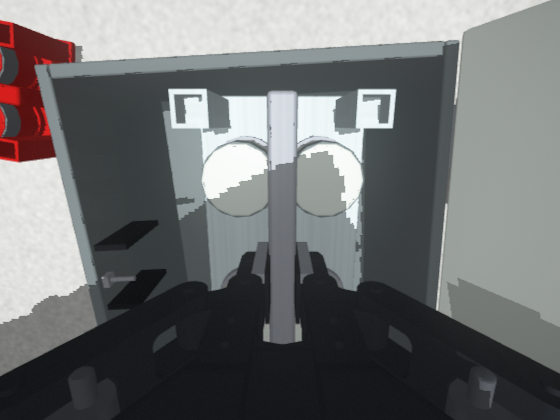

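The held carrier is inside the chest, clear of the walls and of the latch cheeks at (125,260). I go down slowly and watch the force.

```bash
python3 -m pendant '[[-0.0005,-0.0006,-0.005,0,0,0],[-0.0005,-0.0006,-0.010,0,0,0],[-0.0005,-0.0006,-0.014,0,0,0],[-0.0005,-0.0006,-0.017,0,0,0],[-0.0005,-0.0006,-0.017,0,0,0]]'
python3 -m pendant '[[0,0,-0.002,0,0,0],[0,0,-0.003,0,0,0],[0,0,-0.003,0,0,0]]'
```

```text
t: 16.42
ee_pos: [0.5436, 0.0056, 0.1053]
tool_rot: [-1.137, 1.314, -1.315]
wrist_force: [0.9, 0.1, -5.3]
finger_gap: 0.119
t: 16.8
ee_pos: [0.5435, 0.0057, 0.1023]
tool_rot: [-1.137, 1.314, -1.315]
wrist_force: [-0.4, -0.3, -4.1]
finger_gap: 0.125
```

No contact with the post tops, so the feet are in the sockets. I continue to the seat.

```bash
python3 -m pendant '[[0,0,-0.0015,0,0,0],[0,0,-0.0025,0,0,0],[0,0,-0.0025,0,0,0]]'
python3 -m pendant '[[0,0,-0.001,0,0,0],[0,0,-0.0015,0,0,0],[0,0,-0.0015,0,0,0]]'
```

```text
t: 17.18
ee_pos: [0.5435, 0.0056, 0.0997]
tool_rot: [-1.137, 1.314, -1.315]
wrist_force: [0.9, -0.0, -5.7]
finger_gap: 0.123
t: 17.55
ee_pos: [0.5439, 0.0057, 0.0989]
tool_rot: [-1.137, 1.313, -1.316]
wrist_force: [-3.0, -1.1, 7.2]
finger_gap: 0.124
```

The carrier seated at TCP z=.0989, as predicted. I open gently and retreat straight up.

```bash
python3 -m pendant '[[0,0,0,0,0,0],[0,0,0,0,0,0],[0,0,0,0,0,0],[0,0,0,0,0,0]]' 0.04
python3 -m pendant '[[0,0,0.015,0,0,0],[0,0,0.05,0,0,0],[0,0,0.1,0,0,0],[-0.008,-0.055,0.12,0,0,0],[-0.008,-0.06,0.125,0,0,0],[-0.008,-0.06,0.125,0,0,0]]'
python3 - <<'E'
from h import *
snap('wrist','w10')
E
```

```text
t: 18.05
ee_pos: [0.5439, 0.0057, 0.0989]
tool_rot: [-1.136, 1.313, -1.316]
wrist_force: [-0.5, 0.5, 0.1]
finger_gap: 0.471
t: 18.8
ee_pos: [0.5361, -0.0546, 0.2248]
tool_rot: [-1.135, 1.313, -1.317]
wrist_force: [0.8, 0.6, -0.9]
finger_gap: 0.469
```

View pics/w10.png

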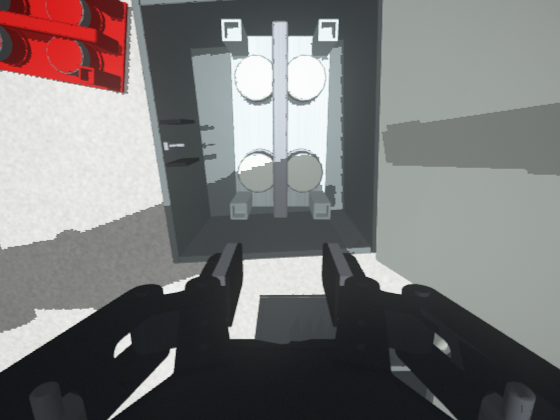

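```bash
python3 - <<'E'
from h import *
P=cloud('w10')
for n,u,v in [('TL',224,30),('TR',336,30),('BL',234,210),('BR',326,212),('TL',231,21),('TR',328,21),('bar',280,60),('bar',280,180),('bar',280,210),('rimfront',150,60),('rim',380,60)]:
    print(n,P[v,u])
# lid edge from the scene? use wrist cloud of lid plane
p=P[60:150:10,430:550:20].reshape(-1,3); p=p[~np.isnan(p[:,0])]; c=p.mean(0); n=np.linalg.svd(p-c)[2][2]; print('lid plane n',n,c)
# hinge axis point at z=.140 along plane, y=-0.003 (mid-plane 4mm behind underside)
n=n*np.sign(n[0]); print('angle',np.degrees(np.arctan2(n[2],n[0])),'x at y0,z.14 midplane',(c@n+.004-n[2]*.14-n[1]*-.003)/n[0],'yaw',np.degrees(np.arctan2(n[1],n[0])))
crop('w10',190,5,380,235,2.6,'d10')
E
```

```text
TL [0.5133 0.0809 0.1192]
TR [0.5938 0.0684 0.1224]
BL [ 0.4936 -0.0568  0.1103]
BR [ 0.5727 -0.0687  0.116 ]
TL [0.52   0.0845 0.1239]
TR [0.5887 0.0749 0.1228]
bar [0.5509 0.0548 0.1213]
bar [ 0.5377 -0.0346  0.1203]
bar [ 0.534  -0.0599  0.1207]
rimfront [0.4563 0.068  0.1238]
rim [0.6216 0.0428 0.1302]
lid plane n [ 0.9397 -0.0933 -0.3291] [0.6387 0.0062 0.2149]
angle -19.30132593555128 x at y0,z.14 midplane 0.6157665868663584 yaw -5.672200735059271
```

View pics/d10.png

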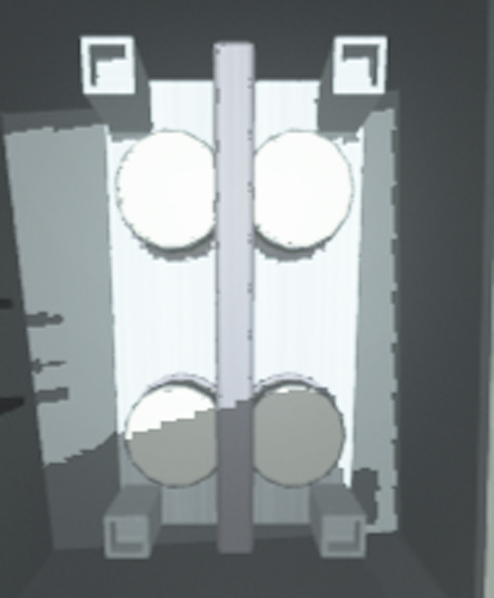

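The carrier is seated: the bar is level at z≈.1205 (expected .120), the post tops are at about .123, and it is aligned with the carrier below. The lid stands at about 109°. I take the shut fingers over and behind the lid.

```bash
python3 -m pendant '[[0,0.01,0.05,0,0,0],[0,0.02,0.1,0,0,3],[0.01,0.03,0.125,0,0,3],[0.06,0.04,0.125,0,0,3],[0.11,0.044,0.125,0,0,3],[0.16,0.044,0.125,0,0,3],[0.178,0.044,0.12,0,0,3],[0.178,0.044,0.09,0,0,3],[0.178,0.044,0.06,0,0,3],[0.178,0.044,0.05,0,0,3],[0.178,0.044,0.05,0,0,3]]' 0
python3 - <<'E'
from h import *
snap('scene','s11')
print(delta([.714,-.011,.275],-5))
crop('s11',190,60,400,260,3,'d11')
E
```

```text
t: 20.23
ee_pos: [0.7138, -0.0089, 0.2739]
tool_rot: [-1.164, 1.275, -1.276]
wrist_force: [-0.7, 0.2, 0.3]
finger_gap: -0.006
[array([-0.2, -1.9,  0.1]), array([-0. ,  0.2,  0.2])]
```

View pics/d11.png

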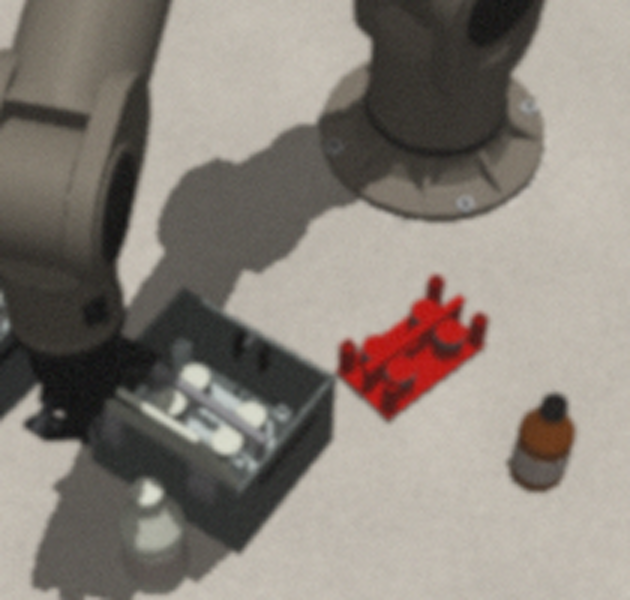

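```bash
python3 -m pendant '[[-0.02,0.002,0,0,0,0],[-0.038,0.003,0.003,0,0,0],[-0.056,0.005,0.008,0,0,0],[-0.077,0.007,0.013,0,0,0],[-0.096,0.008,0.013,0,0,0],[-0.116,0.01,0.012,0,0,0]]'
python3 - <<'E'
from h import *
snap('scene','s12');crop('s12',190,60,400,260,3,'d12')
E
```

```text
t: 21.02
ee_pos: [0.5979, 0.0011, 0.2881]
tool_rot: [-1.161, 1.272, -1.278]
wrist_force: [3.6, 0.1, -2.4]
finger_gap: 0.001
```

View pics/d12.png

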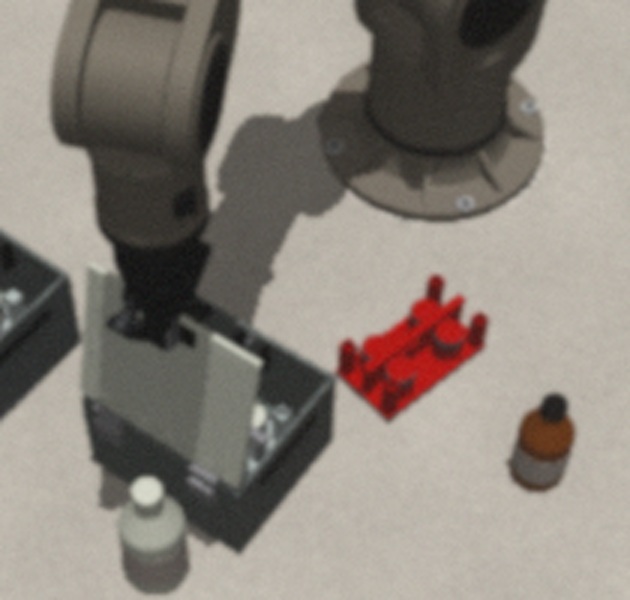

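The lid follows the fingers, now just past upright. I continue along the arc.

```bash
python3 -m pendant '[[-0.018,0.0015,-0.008,0,0,0],[-0.037,0.003,-0.016,0,0,0],[-0.053,0.005,-0.027,0,0,0],[-0.069,0.006,-0.039,0,0,0],[-0.084,0.007,-0.052,0,0,0],[-0.098,0.0085,-0.067,0,0,0],[-0.11,0.0095,-0.084,0,0,0],[-0.121,0.0105,-0.102,0,0,0],[-0.127,0.011,-0.116,0,0,0],[-0.133,0.0115,-0.126,0,0,0]]'
```

```text
t: 22.32
ee_pos: [0.4632, 0.0131, 0.162]
tool_rot: [-1.162, 1.272, -1.278]
wrist_force: [3.0, -0.3, 2.9]
finger_gap: -0.002
```

```bash
python3 -m pendant '[[-0.003,-0.001,-0.007,0,0,0],[-0.005,-0.003,-0.014,0,0,0],[-0.005,-0.003,-0.018,0,0,0],[-0.005,-0.003,-0.021,0,0,0],[-0.005,-0.003,-0.023,0,0,0]]'
python3 -m pendant '[[0,0,-0.001,0,0,0],[0,0,-0.0018,0,0,0],[0,0,-0.0018,0,0,0]]'
```

```text
t: 22.95
ee_pos: [0.4579, 0.01, 0.1387]
tool_rot: [-1.163, 1.273, -1.278]
wrist_force: [-1.7, -0.2, 3.6]
finger_gap: 0.001
t: 23.32
ee_pos: [0.4581, 0.01, 0.1382]
tool_rot: [-1.163, 1.272, -1.279]
wrist_force: [-12.3, -0.5, 37.3]
finger_gap: -0.004
```

```bash
python3 -m pendant '[[0,0,-0.001,0,0,0],[0,0,-0.002,0,0,0],[0,0,-0.0022,0,0,0],[0,0,-0.0022,0,0,0]]'
python3 -m pendant '[[0,0,0.003,0,0,0],[0,0,0.006,0,0,0]]'
python3 -m pendant '[[0,0,0.003,0,0,0],[0,0,0.003,0,0,0],[0,0,0.003,0,0,0]]'
```

```text
t: 23.82
ee_pos: [0.4583, 0.01, 0.138]
tool_rot: [-1.164, 1.271, -1.28]
wrist_force: [-20.6, -0.8, 56.0]
finger_gap: -0.002
t: 24.08
ee_pos: [0.4582, 0.0099, 0.1442]
tool_rot: [-1.164, 1.27, -1.281]
wrist_force: [-0.8, -0.1, -0.8]
finger_gap: -0.0
t: 24.45
ee_pos: [0.4581, 0.0099, 0.147]
tool_rot: [-1.164, 1.271, -1.281]
wrist_force: [-0.2, -0.0, 0.3]
finger_gap: 0.0
```

There is no upward push any more, so lid_free has latched. I move to a viewing pose over chest_full and check both.

```bash
python3 -m pendant '[[0,-0.02,0.04,0,0,0],[0.01,-0.07,0.07,0,0,0],[0.02,-0.12,0.08,0,0,-1],[0.03,-0.17,0.08,0,0,-2],[0.045,-0.225,0.08,0,0,-3],[0.06,-0.28,0.08,0,0,-3],[0.075,-0.33,0.08,0,0,-3],[0.09,-0.37,0.08,0,0,-3],[0.09,-0.38,0.08,0,0,-3],[0.09,-0.38,0.08,0,0,-3]]'
python3 - <<'E'
from h import *
snap('wrist','w13');snap('scene','s13');snap('top','t13')
crop('s13',100,110,340,270,3.3,'d13'); print(sense()['ee_pos'])
E
```

```text
t: 25.7
ee_pos: [0.5477, -0.3702, 0.2263]
tool_rot: [-1.137, 1.31, -1.318]
wrist_force: [0.5, 0.7, 0.1]
finger_gap: -0.005
[ 0.5482 -0.3687  0.2271]
```

View pics/w13.png

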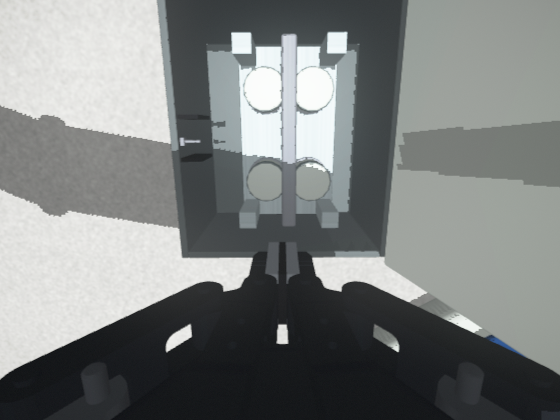

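View pics/d13.png

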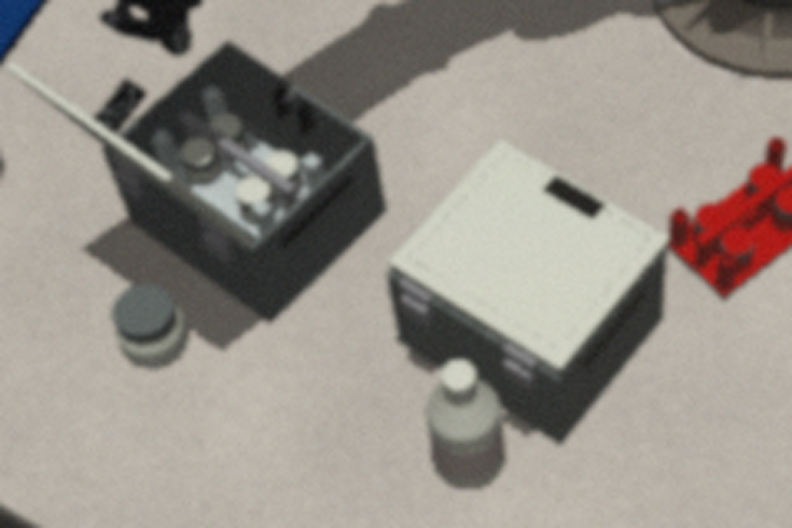

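chest_free is shut and flat at crop (530,250), with the white bottle standing. Now the hinge of chest_full.

```bash
python3 - <<'E'
from h import *
P=cloud('w13')
p=P[40:170:10,440:550:15].reshape(-1,3); p=p[~np.isnan(p[:,0])]; c=p.mean(0); n=np.linalg.svd(p-c)[2][2]; n=n*np.sign(n[0])
print(n,c,np.abs((p-c)@n).max(),'lean',np.degrees(np.arctan2(n[2],n[0])),'yaw',np.degrees(np.arctan2(n[1],n[0])))
for y in (-.313,-.325): print('hinge x at y',y,(c@n+.004-n[2]*.14-n[1]*y)/n[0])
A=px('w13',183,256,.128);B=px('w13',386,256,.128);print('near corners',A,B)
P=cloud('s13'); 
for q in [(260,185),(245,190),(270,172)]: print('lid free z',P[q[1],q[0]])
E
```

```text
[ 0.9381 -0.1327 -0.3198] [ 0.6616 -0.3104  0.2085] 0.001842721518634348 lean -18.82471513988724 yaw -8.052749236153067
hinge x at y -0.313 0.6421185008903308
hinge x at y -0.325 0.6404207434260427
near corners [ 0.4577 -0.4027  0.128 ] [ 0.6303 -0.428   0.128 ]
lid free z [0.5269 0.0039 0.1431]
lid free z [ 0.5678 -0.025   0.1468]
lid free z [0.468  0.0048 0.1412]
```

```bash
python3 -m pendant '[[0,0.005,0.05,0,0,0],[0,0.01,0.1,0,0,0],[0.01,0.015,0.124,0,0,0],[0.06,0.02,0.124,0,0,0],[0.11,0.025,0.124,0,0,0],[0.16,0.029,0.124,0,0,0],[0.188,0.029,0.12,0,0,0],[0.188,0.029,0.09,0,0,0],[0.188,0.029,0.06,0,0,0],[0.188,0.029,0.049,0,0,0],[0.188,0.029,0.049,0,0,0]]'
python3 - <<'E'
from h import *
print(delta([.7357,-.340,.275],-8))
snap('scene','s14');crop('s14',80,80,290,260,3.2,'d14')
E
```

```text
t: 27.22
ee_pos: [0.7361, -0.3392, 0.2763]
tool_rot: [-1.139, 1.308, -1.317]
wrist_force: [0.1, -0.2, -0.0]
finger_gap: 0.001
[array([-0.4, -0.8, -1.3]), array([0.2, 0.2, 0.1])]
```

View pics/d14.png

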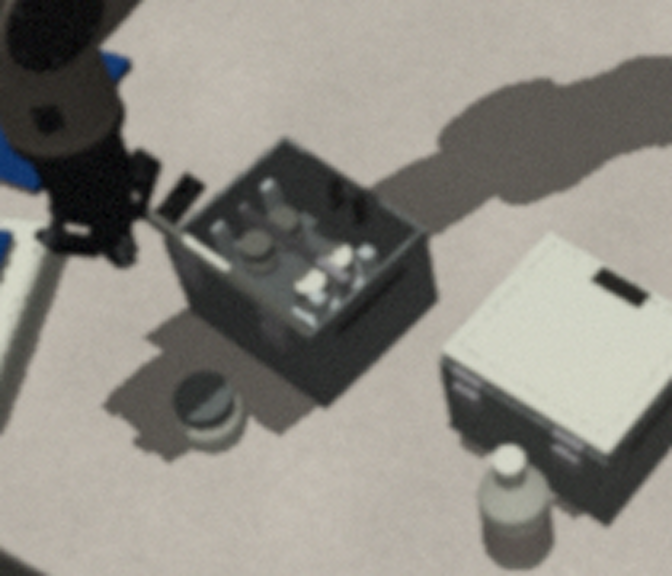

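The fingers are behind the lid and clear of the jar. I pull forward along the same arc.

```bash
python3 -m pendant '[[-0.02,0.003,0,0,0,0],[-0.038,0.005,0.003,0,0,0],[-0.056,0.008,0.008,0,0,0],[-0.076,0.01,0.012,0,0,0],[-0.095,0.013,0.012,0,0,0],[-0.115,0.016,0.011,0,0,0]]'
python3 -m pendant '[[-0.018,0.0025,-0.008,0,0,0],[-0.036,0.005,-0.016,0,0,0],[-0.052,0.0075,-0.027,0,0,0],[-0.068,0.0095,-0.039,0,0,0],[-0.083,0.0115,-0.052,0,0,0],[-0.097,0.0135,-0.067,0,0,0],[-0.109,0.0155,-0.084,0,0,0],[-0.12,0.017,-0.102,0,0,0],[-0.126,0.018,-0.116,0,0,0],[-0.132,0.0185,-0.126,0,0,0]]'
```

```text
t: 28.02
ee_pos: [0.6219, -0.3235, 0.2905]
tool_rot: [-1.136, 1.303, -1.32]
wrist_force: [4.2, -0.2, -0.8]
finger_gap: -0.0
t: 29.28
ee_pos: [0.4906, -0.3051, 0.1651]
tool_rot: [-1.135, 1.301, -1.322]
wrist_force: [3.8, 0.2, 3.7]
finger_gap: -0.003
```

```bash
python3 -m pendant '[[-0.003,0,-0.007,0,0,0],[-0.006,0.001,-0.014,0,0,0],[-0.006,0.001,-0.019,0,0,0],[-0.006,0.001,-0.023,0,0,0],[-0.006,0.001,-0.026,0,0,0]]'
python3 -m pendant '[[0,0,-0.001,0,0,0],[0,0,-0.0018,0,0,0],[0,0,-0.0018,0,0,0]]'
python3 -m pendant '[[0,0,-0.001,0,0,0],[0,0,-0.002,0,0,0],[0,0,-0.0022,0,0,0],[0,0,-0.0022,0,0,0]]'
```

```text
t: 29.9
ee_pos: [0.4843, -0.3041, 0.1387]
tool_rot: [-1.136, 1.302, -1.321]
wrist_force: [-2.1, 0.3, 9.1]
finger_gap: 0.001
t: 30.28
ee_pos: [0.4845, -0.3042, 0.1384]
tool_rot: [-1.136, 1.302, -1.322]
wrist_force: [-10.6, 4.7, 29.8]
finger_gap: 0.003
t: 30.78
ee_pos: [0.4846, -0.3043, 0.1383]
tool_rot: [-1.137, 1.301, -1.323]
wrist_force: [-14.8, 6.1, 39.6]
finger_gap: 0.003
```

```bash
python3 -m pendant '[[0,0,-0.0015,0,0,0],[0,0,-0.0025,0,0,0],[0,0,-0.0028,0,0,0],[0,0,-0.0028,0,0,0]]'
python3 -m pendant '[[0,0,0.003,0,0,0],[0,0,0.006,0,0,0]]'
python3 -m pendant '[[0,0,0.003,0,0,0],[0,0,0.003,0,0,0],[0,0,0.003,0,0,0]]'
```

```text
t: 31.28
ee_pos: [0.4846, -0.3043, 0.1381]
tool_rot: [-1.138, 1.3, -1.325]
wrist_force: [-18.7, 8.6, 50.3]
finger_gap: -0.003
t: 31.52
ee_pos: [0.4845, -0.3042, 0.1443]
tool_rot: [-1.138, 1.3, -1.325]
wrist_force: [-0.7, 0.1, 1.3]
finger_gap: 0.0
t: 31.9
ee_pos: [0.4844, -0.3042, 0.147]
tool_rot: [-1.138, 1.301, -1.324]
wrist_force: [0.4, -0.1, 0.1]
finger_gap: 0.001
```

No push against the fingers, so lid_full has latched too. I move clear, wait and check.

```bash
python3 -m pendant '[[-0.03,-0.01,0.04,0,0,0],[-0.06,-0.04,0.08,0,0,0],[-0.06,-0.09,0.1,0,0,0],[-0.07,-0.14,0.1,0,0,0],[-0.09,-0.19,0.1,0,0,0],[-0.1,-0.22,0.1,0,0,0],[-0.1,-0.22,0.1,0,0,0],[-0.1,-0.22,0.1,0,0,0],[-0.1,-0.22,0.1,0,0,0],[-0.1,-0.22,0.1,0,0,0]]'
python3 - <<'E'
from h import *
snap('scene','s15');snap('top','t15')
P=cloud('t15')
for u,v in [(320,200),(323,244),(440,190),(440,215)]: print(P[v,u])
E
```

```text
t: 33.15
ee_pos: [0.3849, -0.5235, 0.2472]
tool_rot: [-1.139, 1.3, -1.324]
wrist_force: [-0.0, -0.5, -0.3]
finger_gap: 0.002
[0.5681 0.0141 0.1429]
[0.4582 0.009  0.1457]
[ 0.591  -0.2858  0.1445]
[ 0.5278 -0.2811  0.147 ]
```

View pics/t15.png

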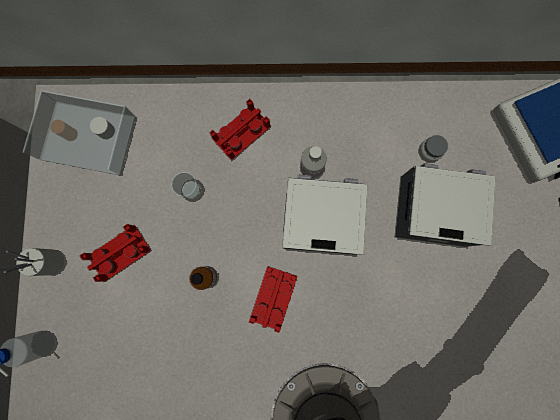

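View pics/s15.png

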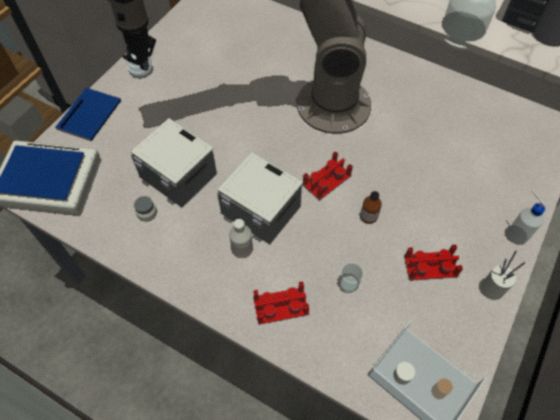

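Both lids are flat at z≈.145, in the top view at (326,215) and (447,207). The bottles, beaker and jar stand at the same pixels as at the start, and the arm touches nothing.

```bash
python3 -c "
from workcell import *
print(job_done())"
```

```text
the job is handed in; nothing more can be done
None
```

The carrier is put away in chest_free, both lids are latched shut, and I handed the job in at about 33 s.

- **chest_free lid release:** The first two presses (34 N and 25 N) did not release the latch. The third, at about 47 N, did.
- **Carrier:** I gripped it by its handle and set it on the one inside. Both were measured with the wrist camera, with 0.4 mm residuals or less. It seated at TCP z = 0.0989, as predicted. After release the handle was level at about 0.1205 m (expected 0.120), and the posts matched the stacked height.
- **Shutting the lids:** I pulled each lid over from behind and pressed it to the stop, chest_free first and then chest_full. Wrist force peaked at about 60 N, below the 120 N limit.

In the last checks neither lid pushed back after release. About 9 s after latching chest_free and about 1.5 s after chest_full, both lids were still flat at about 0.145 m. The two bottles, the beaker and the jar were standing where they started, and the arm was clear. No final check failed.

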